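# Let the charged cells out of their dispenser

## Robot

A 6-joint arm with a two-finger parallel gripper is mounted at the origin on the work surface. World frame = base frame: x ahead of the robot, y to its left, z up, the work surface at z = 0. Lengths are in mm, angles in rad, forces in N, time in s.
With the tool pointing down it reaches from about 325 to 775 mm from the base axis. Payload 5.5 kg.
Tool frame: the origin (TCP) lies on the centre line of the jaws, within the pads' length; the fingertips stand 19 mm ahead of it and the grasp point (between the pads) is the TCP; z points along the fingers, y is the line along which they close (so a half turn about z gives the same grasp; the last joint's range is limited). The gripper opens to 88 mm and grips with 3 to 60 N. Pads are 20 mm wide; open, the fingers measure 115 mm over their backs; the gripper's body (75 mm by 178 mm) begins 61 mm behind the grasp point.
Start: joints at [1.26, 0.091, 1.231, -0, 1.82, -0.057], TCP at [150.654, 580.792, 215.831] pointing down, gripper open.
Joint ranges: [-2.87, 2.87], [-0.86, 2.18], [0.17, 2.46], [-1.51, 4.65], [0.06, 2.69], [-2.65, 2.65]. Speed limits (rad/s): [2.57, 2.57, 3.01, 3.14, 3.14, 3.14].

## Interface

Orientations are given as a 3x3 rotation matrix whose columns are the frame's x, y, z axes.
In Python, from cell import sense, capture, camera_model, hand_in, cut_out, mark_of gives the robot as it stands.
- The arm moves only by the tool jog_arm, never from a script. Its argument "targets" is a list of rows, each a list of 5 numbers: the closure, from 0 (fully open) to 1 (shut), then the shift along the tool's x, y, z in mm, then the turn about the tool's z in rad. In form: [[hand, tx, ty, tz, turn], ...]. A call has 1 to 20 rows; each row shifts and turns the commanded pose from where the row before left it, along the tool's axes as they then stand; what a row does not reach is not made up. A row lasts 1/8 s, in which the tool goes at most 62.5 mm and 10.7 degrees, less where a joint would pass 70% of its speed; a pose out of reach is approached as far as the arm can. A call with a gripper value outside its range is refused whole. The fingers move at their own pace and stop on an object; the grip force is fixed at half the most. Time passes only in rows, so rows that do not move let the fingers close. It gives the time, the measured TCP pose, the force, the opening and the grip force at its end, in the units of the state.
- sense(): the state, without advancing time (a new reading comes with each control period).
- capture(name): name is "scene" or "top"; returns the picture (400x640x3 uint8, red, green, blue); there is no depth.
- camera_model(name): a dict with "fx", "fy", "cx", "cy" (pixels), "R" (3x3) and "t" (3): a world point X has camera coordinates R X + t. Camera axes: x right, y down, z forward; pixel columns grow to the right and rows downward; lengths in mm; the calibration is good to about 2 mm. A picture is of the moment at which its call begins. camera_model takes no time and is no camera call.
- hand_in(): hands the job in; it is judged then, once.
Trained networks look in the newest picture that a camera, given by its name, has taken for a name from the list of things; names that differ only in an ending like _2 or _b are one class to them, and where a whole thing is asked for, a point or a joint stands for the part that bears it (a point fixed in the world has none). Each returns a list of dicts, best first, with "confidence" (0 to 1); they miss things now and then, are a little off and sometimes report something else, mostly with a low value. They report only what shows in the picture. A call takes as long as a camera call. They do not tell look-alikes from the thing itself.
- cut_out(camera, query): "pixels" (400x640 bool, what is visible of it) and "location" ([column, row] in pixels, amid what is visible of it).
- mark_of(camera, query): "location" ([column, row] in pixels: a listed point, or the origin of a listed thing).
The state is a dict: "time_s": time; "joint_pos": joint angles; "joint_vel": joint speeds; "joint_torque": joint torques, N m; "position": TCP position; "orientation": TCP orientation; "wrist_force": force on the tool from outside, world axes, zero at the start; "wrist_torque": the same for the moment, N m; "gripper_width": finger opening in mm; "grip_force": force on a finger pad.
Only numpy, scipy, OpenCV 4.12 (cv2) and the standard library are available. Lean on these libraries where they do the work, as an engineer would, in place of code of your own. Each camera call takes 0.05 s, during which the arm holds its last target. There are 200 camera calls.

## Task

On the reader desk stand two battery dispensers, one holding two green (charged) cells and the other two red (flat) ones. Press down the yellow pad of the dispenser with the green cells, so that the other end of its lever lifts the blue gate, long enough for both green cells to roll out into its tray, then let go so that the gate drops fully shut again. Do not touch the gates or the cells, leave the red dispenser shut, and do not move anything else on the desk.

Things in the scene. Friction and masses are not known exactly. Their poses are not given: they have to be found in the camera images.
- green_dispenser: Fixed dispenser holding the green cells (both dispensers look alike): grey lane, 56 mm wide inside, walls 32 mm, slope 0.20 rad, on a black base, x -185 to +135 mm, 88 mm wide. Origin: on the desk under the lane; z up, x downhill along the lane. Gate at x = +25 mm; from there to a clear lip at x = +120 mm is the open tray. Pad at x = -160 mm. Nothing of it is higher than 121 mm when shut.
- green_pad_top (a point): Yellow press pad on the lever of the dispenser with the green cells, 44 (along x) x 52 x 8 mm. This point: centre of its top, 120 mm above the desk at rest. Pressed fully it sinks 29 mm and tilts 0.32 rad, to a hard stop. A spring returns it: about 2 N starts it moving, about 4 N holds it fully down. The rules call it green_lever_c2.
- green_gate_edge (a point): Blue gate plate, 4 x 46 x 67 mm, on the other end of the lever of the dispenser with the green cells. This point: middle of its lower edge, which hangs 6 mm above the lane floor when shut and rises about 32 mm when the pad is fully down. The rules call the plate green_lever_c3. A cell passes under it once the lever has turned about 0.2 rad (pad 18 mm down).
- green_lever (a joint): Angle of the rocking lever of the dispenser with the green cells, rad: 0 at rest (gate shut), grows as the pad goes down, 0.32 fully down (gate fully up); springs back to 0 when let go. Its axle lies across the lane at x = -68 mm, z = 108 mm of the dispenser, 92 mm from the pad's centre, between two black ears.
- green_cell1_center (a point): Centre of the first (nearer the gate) green-wrapped charged battery cell, a cylinder 26 mm across and 50 mm long lying across the lane, 75 g, free to roll. It waits uphill of the gate and rolls by itself into the tray, in under 1 s, once the gate is up.
- green_cell2_center (a point): Centre of the second green-wrapped charged battery cell, a cylinder 26 mm across and 50 mm long lying across the lane, 75 g, free to roll. It waits uphill of the gate and rolls by itself into the tray, in under 1 s, once the gate is up.
- red_dispenser: Fixed dispenser holding the red cells (both dispensers look alike): grey lane, 56 mm wide inside, walls 32 mm, slope 0.20 rad, on a black base, x -185 to +135 mm, 88 mm wide. Origin: on the desk under the lane; z up, x downhill along the lane. Gate at x = +25 mm; from there to a clear lip at x = +120 mm is the open tray. Pad at x = -160 mm. Nothing of it is higher than 121 mm when shut.
- red_pad_top (a point): Yellow press pad on the lever of the dispenser with the red cells, 44 (along x) x 52 x 8 mm. This point: centre of its top, 120 mm above the desk at rest. Pressed fully it sinks 29 mm and tilts 0.32 rad, to a hard stop. A spring returns it: about 2 N starts it moving, about 4 N holds it fully down. The rules call it red_lever_c2.
- red_gate_edge (a point): Blue gate plate, 4 x 46 x 67 mm, on the other end of the lever of the dispenser with the red cells. This point: middle of its lower edge, which hangs 6 mm above the lane floor when shut and rises about 32 mm when the pad is fully down. The rules call the plate red_lever_c3. A cell passes under it once the lever has turned about 0.2 rad (pad 18 mm down).
- red_lever (a joint): Angle of the rocking lever of the dispenser with the red cells, rad: 0 at rest (gate shut), grows as the pad goes down, 0.32 fully down (gate fully up); springs back to 0 when let go. Its axle lies across the lane at x = -68 mm, z = 108 mm of the dispenser, 92 mm from the pad's centre, between two black ears.
- red_cell1_center (a point): Centre of the first (nearer the gate) red-wrapped flat battery cell, a cylinder 26 mm across and 50 mm long lying across the lane, 75 g, free to roll. It waits uphill of the gate.
- red_cell2_center (a point): Centre of the second red-wrapped flat battery cell, a cylinder 26 mm across and 50 mm long lying across the lane, 75 g, free to roll. It waits uphill of the gate.
- mug: Blue mug, 80 mm across, 95 mm high, handle at its +y. Origin: centre of its underside.
- mouse: Black computer mouse, 105 x 60 x 33 mm. Origin: centre of its underside, x along its length.
- stapler: Red stapler, 135 x 34 x 49 mm. Origin: centre of its underside, x along its length.
- note_block: Yellow block of sticky notes, 50 x 50 x 22 mm, between the dispensers. Origin: centre of its underside.
- marker: White marker pen with a blue cap standing upright on a black foot, 22 mm across, 145 mm high, foot 36 mm across. Origin: centre of its underside.
- usb_stick: Black USB stick, 57 x 18 x 9 mm, between the dispensers. Origin: centre of its underside.
- green_cell1: Same cell as point green_cell1_center: its body, whose origin lies on its curved surface and turns as it rolls; use the centre point instead.
- green_cell2: Same cell as point green_cell2_center: its body, whose origin lies on its curved surface and turns as it rolls; use the centre point instead.
- red_cell1: Same cell as point red_cell1_center: its body, whose origin lies on its curved surface and turns as it rolls; use the centre point instead.
- red_cell2: Same cell as point red_cell2_center: its body, whose origin lies on its curved surface and turns as it rolls; use the centre point instead.
There are look-alikes about, which are no part of the job. What is shaped like the red_cell2 but white is not meant. What is shaped like the red_cell1 but black is not meant.

How it is judged:
By the outcome, as a careful person would: the job done as asked, in the order asked, and still so for the second after the job is handed in, with the robot touching nothing.
It also fails if it takes over 32 s, if anything falls off the work surface, if the arm or the gripper's body presses on something with over 40 N, if the wrist force passes 120 N, or if a joint passes its speed limit or range.

## Working session

There is one attempt and no reset: what is moved stays moved. The work goes in short steps, Python scripts to look and compute and a tool call to move; the robot and the scene stay as the last step left them, time stands still between calls to the robot, and variables do not carry over. Pictures are saved under pics/ and viewed, at most 10 in all, crops included, and the job is handed in when it is done.

Besides the shell and the picture viewer there is one more tool, called after "Emit:" in YAML: its name, and indented under it one key for each argument. jog_arm: Moves the arm, as the interface text tells. Its arguments: {"type":"object","properties":{"targets":{"type":"array","items":{"type":"array","items":{"type":"number"}}}},"required":["targets"]}

```bash
mkdir -p pics
python3 - <<'E'
from cell import *
import cv2
for n in("scene","top"):
    cv2.imwrite(f"pics/{n}0.png",capture(n)[:,:,::-1])
    m=camera_model(n);print(n,m)
    for q in("green_pad_top","red_pad_top","green_gate_edge","green_cell1_center","green_dispenser","red_dispenser","marker","mug"):
        print(q,[(d["location"],round(float(d["confidence"]),2)) for d in mark_of(n,q)][:3])
s=sense();print(s["time_s"],s["position"],s["orientation"],s["wrist_force"])
E
```

```text
scene {'fx': 396.4716490360192, 'fy': 396.4716490360192, 'cx': 312.3722618241633, 'cy': 190.67962017208336, 'R': array([[-0.20917473,  0.97787258,  0.00333966],
       [ 0.63832605,  0.13912866, -0.75708855],
       [-0.74080077, -0.156232  , -0.65330374]]), 't': array([ 114.68209302, -330.02970252, 1527.72901271])}
green_pad_top [([240.2, 156.9], 0.86), ([375.4, 250.2], 0.48)]
red_pad_top [([393.1, 183.6], 0.63), ([375.2, 261.3], 0.48)]
green_gate_edge [([234.6, 225.8], 0.77)]
green_cell1_center []
green_dispenser [([237.2, 228.0], 0.65), ([472.5, 218.2], 0.57)]
red_dispenser [([375.9, 259.3], 0.75)]
marker [([466.3, 255.7], 0.62)]
mug [([472.5, 218.7], 0.92)]
top {'fx': 446.7001658400741, 'fy': 446.7001658400741, 'cx': 315.80461452699126, 'cy': 196.69073590151558, 'R': array([[-0.00973559, -0.99990065,  0.01019371],
       [-0.99696823,  0.00891902, -0.0772968 ],
       [ 0.0771982 , -0.01091534, -0.99695601]]), 't': array([   4.05418017,  629.11546009, 1286.00511072])}
green_pad_top [([389.1, 223.0], 0.71)]
red_pad_top [([235.2, 212.4], 0.93)]
green_gate_edge [([367.4, 160.7], 0.83)]
green_cell1_center [([372.3, 163.1], 0.55)]
green_dispenser [([368.5, 172.1], 0.81)]
red_dispenser [([249.4, 162.4], 0.62), ([390.2, 223.2], 0.59)]
marker [([178.0, 181.3], 0.55)]
mug [([169.3, 225.8], 0.8)]
0.9 [150.67570018 580.78030586 215.85534403] [[-9.67964453e-01  2.51087266e-01  4.53887539e-05]
 [ 2.51087266e-01  9.67964454e-01 -1.22475186e-06]
 [-4.42422200e-05  1.02110219e-05 -9.99999999e-01]] [-0.07500494 -0.87561348 -0.96575912]
```

View pics/scene0.png

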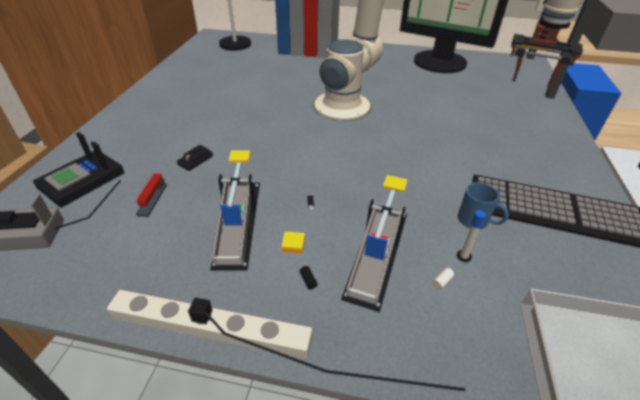

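View pics/top0.png

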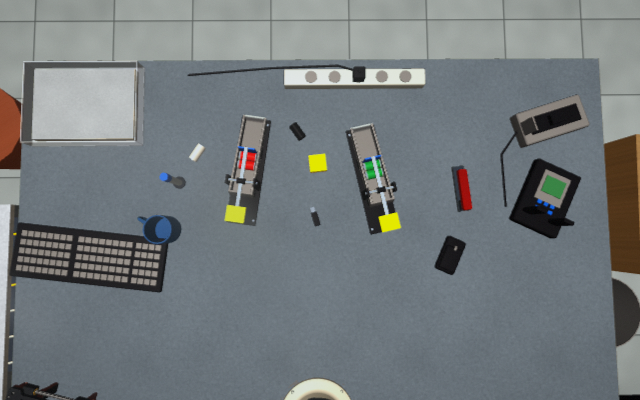

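The top picture shows two candidates. The dispenser at (370,175) holds green cells, with its pad at (389,223). The dispenser at (248,170) holds red cells, with its pad at (235,213). The first one fits the task, and I'll confirm it in an enlarged crop while I measure.

```bash
cat > h.py <<'E'
import numpy as np
from cell import *
def ray(n,p,z):
    m=camera_model(n);d=m["R"].T@np.array([(p[0]-m["cx"])/m["fx"],(p[1]-m["cy"])/m["fy"],1]);c=-m["R"].T@m["t"]
    return c+d*(z-c[2])/d[2]
E
python3 - <<'E'
from h import *
import cv2
im=cv2.imread("pics/top0.png")
cv2.imwrite("pics/crop.png",cv2.resize(im[105:250,210:410],None,fx=4,fy=4,interpolation=cv2.INTER_CUBIC))
def yellow(n,box):
    im=cv2.imread(f"pics/{n}0.png");h=cv2.cvtColor(im,cv2.COLOR_BGR2HSV)
    k=cv2.inRange(h,(22,150,120),(35,255,255));b=np.zeros_like(k);x0,x1,y0,y1=box;b[y0:y1,x0:x1]=1;k=k*b
    pts=np.argwhere(k)[:,::-1].astype(np.float32);return pts.mean(0),cv2.minAreaRect(pts),len(pts)
for name,n,box in(("green","top",(370,410,205,240)),("green","scene",(222,258,146,168)),("red","top",(220,250,200,230))):
    c,r,k=yellow(n,box);print(name,n,c,k,"pad",ray(n,c,120 if n=="top" else 118).round(1),"rect",np.round(cv2.boxPoints(r),1).tolist())
g=ray("top",(367.4,160.7),70);p=ray("top",(389.1,223),120)
print("gate",g,p)
# base end corners seen in top, z~0..; lane direction from base outline far end & near end
for q in((359.5,126),(386,232)):print(ray("top",q,30))
for q in ((176,182),(165,177)):print("marker",ray("top",q,0),ray("top",q,145))
print("mug",ray("top",(162,229),95),"mouse",ray("top",(450,255),30),"stapler",ray("top",(462,188),45))
E
```

```text
green top [389.11636 221.84277] 318 pad [ 551.5 -198.9  120. ] rect [[377.79998779296875, 216.3000030517578], [396.3999938964844, 211.60000610351562], [400.3999938964844, 227.39999389648438], [381.79998779296875, 232.10000610351562]]
green scene [239.18137 156.0049 ] 204 pad [ 554.1 -201.5  118. ] rect [[229.0, 151.0], [249.0, 151.0], [249.0, 161.0], [229.0, 161.0]]
red top [234.9934  213.62706] 303 pad [577.7 218.3 120. ] rect [[224.39999389648438, 220.0], [226.8000030517578, 204.1999969482422], [245.60000610351562, 207.10000610351562], [243.1999969482422, 222.89999389648438]]
gate [ 727.22193264 -149.47721592   70.        ] [ 548.41282803 -198.7642815   120.        ]
[ 837.38639113 -133.14030421   30.        ]
[ 523.89646112 -204.85319475   30.        ]
marker [678.74163088 414.95239288   0.        ] [662.31252925 371.0961599  145.        ]
marker [694.04869271 447.93070981   0.        ] [675.95162611 400.48092781 145.        ]
mug [538.33766569 422.72198087  95.        ] mouse [ 455.59740789 -389.30685019   30.        ] stapler [ 649.0177369  -425.96652828   45.        ]
```

View pics/crop.png

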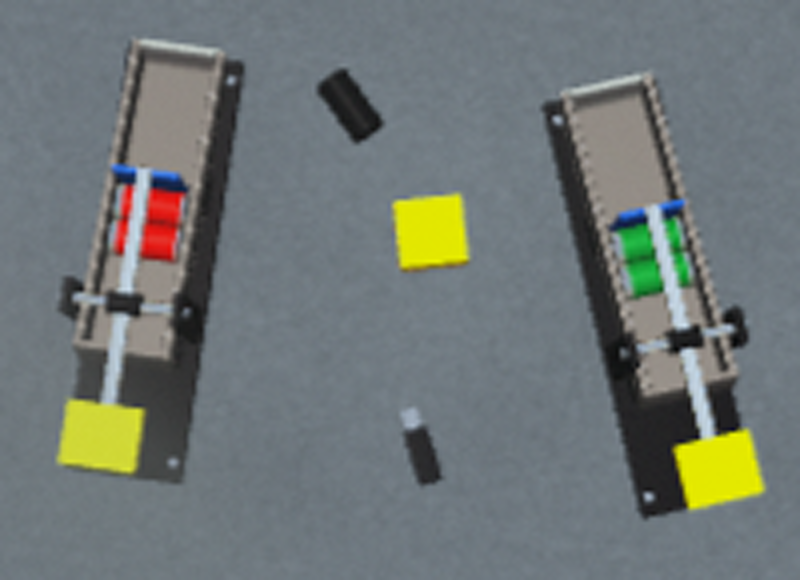

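The crop confirms it: the right-hand dispenser (green cells at about (650,260) in the crop) is the one meant. Its yellow pad is at crop (720,470), about world (553,-200,120), and both cameras agree to within 3 mm. The lane yaw is about 0.24 rad. I'll travel at z 216, above everything on the desk, with the jaws closed.

Emit:
jog_arm:
  targets:
    - [1,-16,-18,0,0]
    - [1,-32,-36,0,0]
    - [1,-32,-36,0,0]
    - [1,-32,-36,0,0]
    - [1,-32,-36,0,0]
    - [1,-32,-36,0,0]
    - [1,-32,-36,0,0]
    - [1,-32,-36,0,0]
    - [1,-32,-36,0,0]
    - [1,-32,-36,0,0]
    - [1,-32,-36,0,0]
    - [1,-32,-36,0,0]
    - [1,-32,-36,0,0]
    - [1,-32,-36,0,0]
    - [1,-32,-36,0,0]
    - [1,-32,-36,0,0]
    - [1,-32,-36,0,0]
    - [1,-32,-36,0,0]
    - [1,-25,-25,0,0]
    - [1,0,0,0,0]

```text
time_s: 3.4
position: [552.6, -201.9, 214.5]
orientation: [[-0.967, 0.254, -0.002], [0.254, 0.967, 0.001], [0.002, 0.0, -1.0]]
wrist_force: [-0.8, 0.4, 0.4]
gripper_width: 0.8
grip_force: 0.0
```

Emit:
jog_arm:
  targets:
    - [1,0,0,15,-0.165]
    - [1,0,0,20,-0.165]
    - [1,0,0,20,-0.165]
    - [1,0,0,8,0]
    - [1,0,0,0,0]

```text
time_s: 4.03
position: [552.1, -199.4, 152.8]
orientation: [[-0.972, -0.236, -0.001], [-0.236, 0.972, 0.0], [0.0, 0.001, -1.0]]
wrist_force: [0.6, 0.3, 0.2]
gripper_width: 0.4
grip_force: 0.0
```

Run:
```python
from h import *
import cv2
a=capture("scene");b=capture("top")
f=lambda i,x0,x1,y0,y1:cv2.resize(i[y0:y1,x0:x1,::-1],(400,400),interpolation=cv2.INTER_CUBIC)
cv2.imwrite("pics/near.png",np.hstack([f(a,180,300,90,210),f(b,320,440,130,250)]))
s=sense();print(s["time_s"],s["position"],s["orientation"].round(3),s["wrist_force"],s["joint_pos"])
```

```text
4.125 [ 552.73393245 -199.94500619  154.03316514] [[-0.971 -0.237  0.001]
 [-0.237  0.971 -0.001]
 [-0.001 -0.001 -1.   ]] [-0.36477051 -0.07322789  0.31208431] [-4.04999737e-01  5.29699904e-02  1.37973893e+00  4.94571986e-05
  1.70733403e+00 -2.21529789e+00]
```

View pics/near.png

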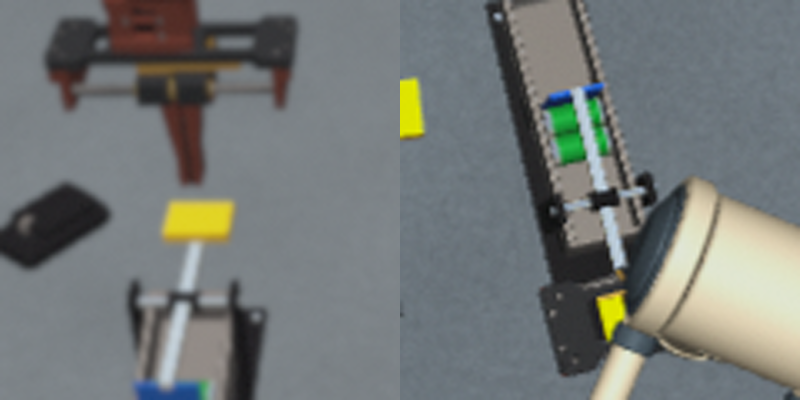

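The crop shows the closed fingertip at scene px (237,145), just above the yellow pad (240,156), in line with the lever. The gate is shut and both green cells are waiting. The tip looks slightly higher than the stated 19 mm would give, so I'll descend in stages and check force and picture.

Emit:
jog_arm:
  targets:
    - [1,0,0,10,0]
    - [1,0,0,8,0]
    - [1,0,0,5,0]
    - [1,0,0,0,0]
    - [1,0,0,0,0]

```text
time_s: 4.75
position: [552.5, -200.2, 130.0]
orientation: [[-0.971, -0.239, 0.0], [-0.239, 0.971, -0.0], [-0.0, -0.0, -1.0]]
wrist_force: [0.4, 0.7, -0.3]
gripper_width: 0.3
grip_force: 0.0
```

Run:
```python
from h import *
import cv2
a=capture("scene")
f=lambda i,x0,x1,y0,y1:cv2.resize(i[y0:y1,x0:x1,::-1],(600,600),interpolation=cv2.INTER_CUBIC)
cv2.imwrite("pics/near2.png",f(a,190,290,120,220))
s=sense();print(s["time_s"],s["position"],s["wrist_force"])
m=camera_model("scene")
for X in((553,-200,112),(553,-200,131)):
    c=m["R"]@np.array(X)+m["t"];print(X,c[0]/c[2]*m["fx"]+m["cx"],c[1]/c[2]*m["fy"]+m["cy"])
```

```text
4.8 [ 552.5881083  -200.1867567   130.18532412] [-0.2097082  -0.45162771 -0.1639795 ]
(553, -200, 112) 240.09134731021385 157.64897437674836
(553, -200, 131) 239.27154428866615 151.9021008522688
```

View pics/near2.png

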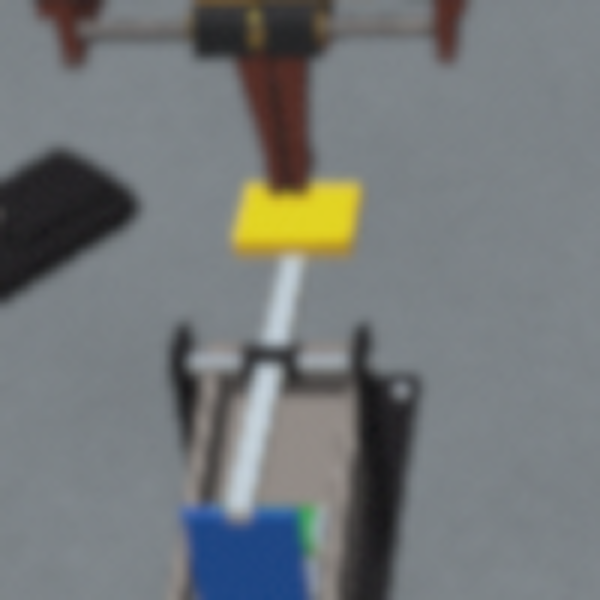

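The fingertip is at crop (290,192), scene row 152, which matches a tip roughly at TCP height. There is no contact yet and the pad is undisturbed. I'll continue down in steps.

Emit:
jog_arm:
  targets:
    - [1,0,0,5,0]
    - [1,0,0,5,0]
    - [1,0,0,0,0]
    - [1,0,0,0,0]

```text
time_s: 5.3
position: [552.4, -200.1, 119.8]
orientation: [[-0.971, -0.239, -0.0], [-0.239, 0.971, 0.0], [0.0, 0.0, -1.0]]
wrist_force: [-0.4, 0.3, -0.1]
gripper_width: 0.6
grip_force: 0.0
```

Emit:
jog_arm:
  targets:
    - [1,0,0,5,0]
    - [1,0,0,3,0]
    - [1,0,0,0,0]
    - [1,0,0,0,0]

```text
time_s: 5.8
position: [552.4, -200.0, 111.7]
orientation: [[-0.971, -0.239, -0.0], [-0.239, 0.971, 0.0], [0.0, 0.0, -1.0]]
wrist_force: [-0.7, 1.1, 0.0]
gripper_width: 0.6
grip_force: 0.0
```

Run:
```python
from h import *
import cv2
a=capture("scene");b=capture("top")
f=lambda i,x0,x1,y0,y1:cv2.resize(i[y0:y1,x0:x1,::-1],(400,400),interpolation=cv2.INTER_CUBIC)
cv2.imwrite("pics/near3.png",np.hstack([f(a,200,280,125,205),f(b,330,420,150,240)]))
s=sense();print(s["time_s"],s["position"],s["wrist_force"],s["wrist_torque"])
```

```text
5.9 [ 552.4582548  -200.07043481  111.80270701] [0.9584383  0.32358633 0.11279517] [0.05533522 0.02661799 0.04673437]
```

View pics/near3.png

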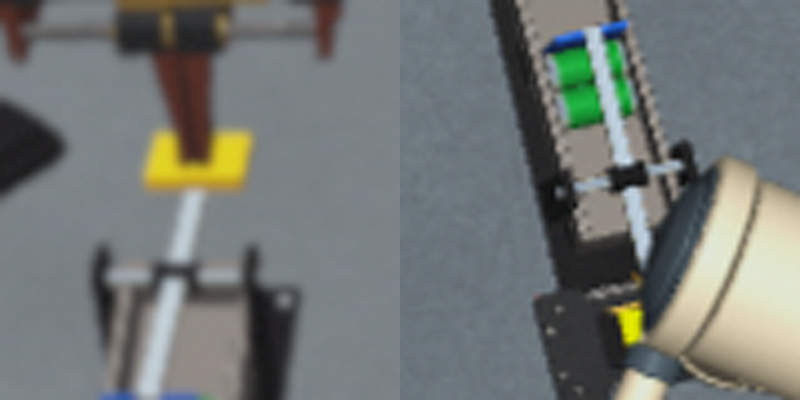

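The fingertip's front edge is at crop (195,162), over the pad's middle, and the pad is still at rest. The tip looks about to touch, so I'll continue in steps and watch the force.

Emit:
jog_arm:
  targets:
    - [1,0,0,4,0]
    - [1,0,0,4,0]
    - [1,0,0,0,0]
    - [1,0,0,0,0]

```text
time_s: 6.4
position: [552.6, -200.0, 103.5]
orientation: [[-0.971, -0.239, 0.0], [-0.239, 0.971, 0.0], [-0.0, 0.0, -1.0]]
wrist_force: [0.8, -1.4, 0.1]
gripper_width: 0.4
grip_force: 0.1
```

```bash
cat >> h.py <<'E'
import cv2
def rep(view=None):
    im=cv2.cvtColor(capture("scene"),cv2.COLOR_RGB2BGR)
    out=[]
    for i in(cv2.imread("pics/scene0.png"),im):
        h=cv2.cvtColor(i,cv2.COLOR_BGR2HSV);r=[]
        for lo,hi,(x0,x1,y0,y1) in(((22,130,100),(35,255,255),(222,258,140,180)),((105,120,60),(125,255,255),(215,250,185,235))):
            k=np.argwhere(cv2.inRange(h,lo,hi)[y0:y1,x0:x1])+[y0,x0]
            r.append((k.mean(0).round(1),k.min(0),k.max(0),len(k)))
        out.append(r)
    for r in out: print("pad",*r[0],"gate",*r[1])
    if view: cv2.imwrite(view,cv2.resize(im[125:245,190:290],(500,600),interpolation=cv2.INTER_CUBIC))
    s=sense();print(s["time_s"],s["position"].round(1),s["wrist_force"].round(2))
E
python3 -c "
from h import *
rep('pics/n4.png')"
```

```text
pad [156.  239.2] [151 229] [161 249] 213 gate [214.8 231. ] [204 221] [224 241] 343
pad [160.  239.8] [155 230] [164 249] 157 gate [212.4 230.2] [201 220] [223 240] 403
6.45 [ 552.6 -200.   103.6] [-0.76 -0.19 -0.05]
```

View pics/n4.png

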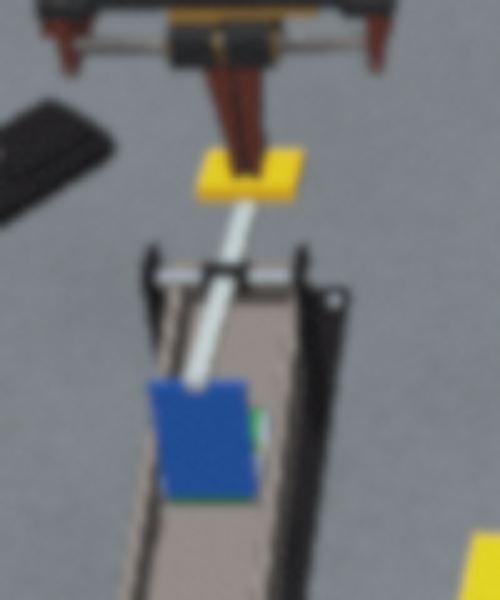

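The picture shows the pad sunk (top row 151→155) and the gate up about 3 px (roughly 10 mm), so the press is working. I'll press further and hold.

Emit:
jog_arm:
  targets:
    - [1,0,0,6,0]
    - [1,0,0,6,0]
    - [1,0,0,0,0]
    - [1,0,0,0,0]
    - [1,0,0,0,0]
    - [1,0,0,0,0]
    - [1,0,0,0,0]
    - [1,0,0,0,0]
    - [1,0,0,0,0]
    - [1,0,0,0,0]
    - [1,0,0,0,0]

```text
time_s: 7.82
position: [552.5, -200.2, 91.9]
orientation: [[-0.971, -0.239, 0.0], [-0.239, 0.971, -0.0], [-0.0, -0.0, -1.0]]
wrist_force: [2.1, 1.4, 4.8]
gripper_width: 0.4
grip_force: 1.8
```

```bash
python3 -c "
from h import *
rep('pics/n5.png')"
```

```text
pad [156.  239.2] [151 229] [161 249] 213 gate [214.8 231. ] [204 221] [224 241] 343
pad [163.9 240.2] [160 230] [167 250] 121 gate [208.8 229.2] [197 219] [221 239] 445
7.875 [ 552.5 -200.2   91.8] [1.36 0.61 4.51]
```

View pics/n5.png

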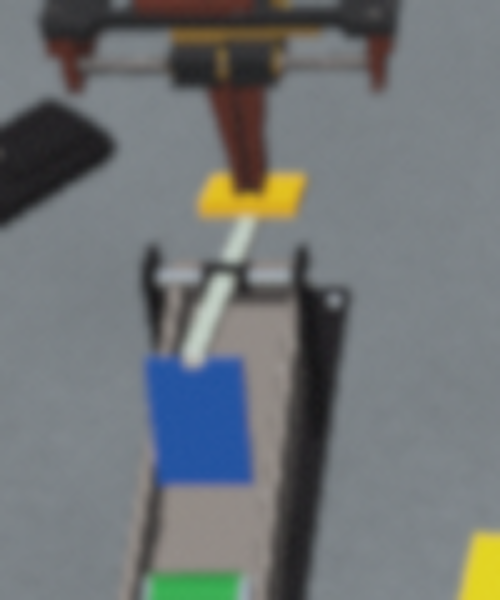

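The gate is up and at least one green cell is in the tray (crop (195,590)). Next I'll count the cells in the tray.

Run:
```python
from h import *
b=capture("top")[:,:,::-1];a=capture("scene")[:,:,::-1]
f=lambda i,x0,x1,y0,y1:cv2.resize(i[y0:y1,x0:x1],(400,480),interpolation=cv2.INTER_CUBIC)
cv2.imwrite("pics/n6.png",np.hstack([f(a,190,280,180,288),f(b,330,420,115,223)]))
```

```text
(no output)
```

View pics/n6.png

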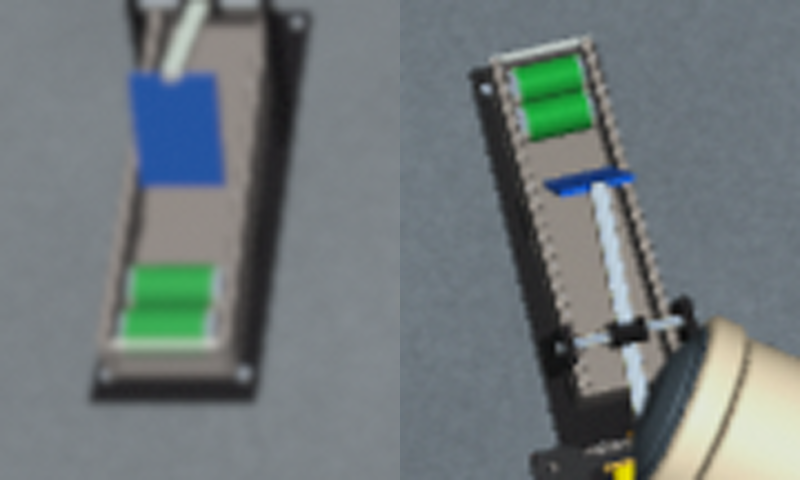

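Both green cells lie in the tray against the lip, at crop (550,75) and (560,115), well clear of the gate. Now I'll let go.

Emit:
jog_arm:
  targets:
    - [1,0,0,-6,0]
    - [1,0,0,-8,0]
    - [1,0,0,-10,0]
    - [1,0,0,-20,0]
    - [1,0,0,-30,0]
    - [1,0,0,-40,0]
    - [1,0,0,0,0]
    - [1,0,0,0,0]
    - [1,0,0,0,0]
    - [1,0,0,0,0]

```text
time_s: 9.22
position: [552.0, -199.9, 204.4]
orientation: [[-0.971, -0.239, -0.002], [-0.239, 0.971, 0.001], [0.002, 0.001, -1.0]]
wrist_force: [0.2, 0.3, 0.7]
gripper_width: 0.4
grip_force: 0.0
```

Run:
```python
from h import *
rep()
b=capture("top")[:,:,::-1];a=capture("scene")[:,:,::-1]
f=lambda i,x0,x1,y0,y1:cv2.resize(i[y0:y1,x0:x1],(400,480),interpolation=cv2.INTER_CUBIC)
cv2.imwrite("pics/n7.png",np.hstack([f(a,180,300,145,289),f(b,210,410,105,250)]))
```

```text
pad [156.  239.2] [151 229] [161 249] 213 gate [214.8 231. ] [204 221] [224 241] 343
pad [156.  239.2] [151 229] [161 249] 213 gate [214.7 230.9] [204 221] [224 241] 353
9.275 [ 552.1 -200.   204.7] [-0.81  0.03 -0.36]
```

View pics/n7.png

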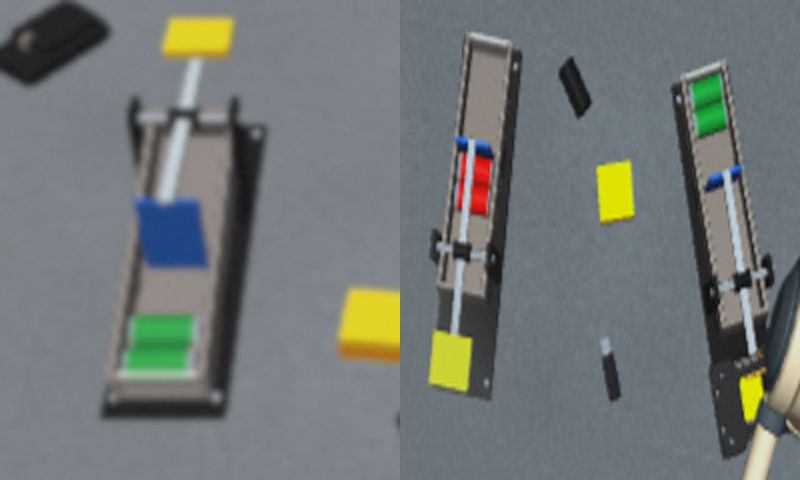

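The pad (row 156.0) and gate (row 214.7) are back at their starting pixels. Both green cells are in the tray, and the red dispenser is shut with its cells still waiting.

```bash
python3 -c "
from cell import *
print(hand_in())"
```

```text
the job is handed in; nothing more can be done
None
```

The job is handed in: both green cells are in their tray, the green gate has dropped shut, the red dispenser stayed shut, and the arm is clear; the pictures I took show nothing else moved.

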